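Fit the R-clip to the bare kingpin of a mower front axle

TASK

One of the two kingpins of this mower front axle still has no clip. Fit the loose R-clip to it the way the other one is fitted: put the straight leg through the pin's cross hole, from whichever end of the hole you have room, with the clip lying flat over the washer, and push it on until the bow springs over the pin and the pin sits fully home in it. Then let go, and leave everything else on the bench standing where it is.

Things in the scene. Friction and masses are not known exactly. Their poses are not given: they have to be found in the camera images.
- clip: loose R-clip of 6 mm spring wire, lying flat, about 80 g. Origin on the straight leg's axis abreast of the eye, 3 mm above the clip's underside; x along the leg to its tip at 90 mm, y towards the bow, z up. Bow wire: neck at x 26, y 9 mm; round bow (16 mm wire-centre radius about clip_seat); second neck at x 54, y 9 mm; flared end at x 69, y 20 mm
- clip_tip (a point): rounded tip of the clip's straight leg, on the wire's axis
- clip_eye (a point): centre of the clip's eye, at x 0, y 8 mm, 3 mm above the leg's axis. The eye is two stacked turns of wire, 28 mm outside diameter, 12 mm thick: a good place to grip or push
- clip_seat (a point): point on the axis of the straight leg, 40 mm from the clip's origin, that must come to the middle of the pin's hole; the bow is round about it. The flare meets the pin when this point is still 28 mm short of the hole; a clip let go there stays hanging in the hole, its eye sagging by about 0.08 rad. Oiled leg and bow slide easily
- clip_bow (a joint): how far the bow is sprung away from the leg, about the eye's centre: 0 relaxed, about 0.1 rad while the second neck rides over the pin, about 0 again once it has sprung over. A spring holds it shut; pushing the clip on takes 5 to 15 N along the leg, and the push eases off as it springs home
- pin_bare: the kingpin without a clip: 25 mm diameter steel pin that stands up 26 mm above one end of the axle, with a flat 56 mm washer (4.8 mm thick) round its foot. Fixed. Origin on its axis at the underside of the washer; x along the cross hole, z up
- pin_hole (a point): middle of the bare pin's cross hole, on the pin's axis, 9.5 mm above the washer's underside (4.7 mm above its upper face). The hole runs right through, level, along x; 7.5 mm square clear opening with flared mouths, open at both ends
- pin_done: the other kingpin, like the bare one but with its R-clip already fitted (fixed)
- axle: green front axle of a small ride-on mower, fixed on wooden blocks; origin on the bench below its middle, y along the beam, x across it away from the robot. Beam 40 mm wide, top 90 mm up (94 at the middle); pins at y +-220 mm on 50 mm diameter bosses, top 105 mm up; stub axles reach 115 mm outboard of the pins at 32 mm height, steering arms 98 mm to +x at 38 mm height
- spray_a: blue spray can, 66 mm diameter, 235 mm tall, behind the axle near one pin; origin at the centre of its base
- spray_b: orange spray can, 62 mm diameter, 225 mm tall, behind the axle near the other pin; origin at the centre of its base
- tub_a: white tub, 74 mm diameter, 62 mm tall; origin at the centre of its base
- tub_b: metal tin with a red label, 68 mm diameter, 58 mm tall; origin at the centre of its base
- oiler: small green oil bottle, 40 mm diameter, 80 mm tall, standing beside the clip's leg, over 50 mm from the eye's centre; origin at the centre of its base
- socket: steel wrench socket, 28 mm diameter, 40 mm tall, standing on the bow side of the clip, over 50 mm from the eye's centre; origin at the centre of its base
- screwdriver: screwdriver with a red handle, 200 mm long, 26 mm thick, lying on the bench along its x axis, handle to -x; origin under its middle
- wrench: steel wrench, 180 mm long, 8 mm thick, lying on the bench along its x axis; origin under its middle
Mind the look-alikes: they are no part of the job. What is shaped like the clip but purple or red is not meant.

How it is judged:
By the outcome, as a careful person would: the job done as asked, in the order asked, and still so for the second after the job is handed in, with the robot touching nothing.
It also fails if it takes over 50 s, if anything falls off the work surface, if the arm or the gripper's body presses on something with over 40 N, if the wrist force passes 120 N, or if a joint passes its speed limit or range.

ROBOT

A 6-joint arm with a two-finger parallel gripper is mounted at the origin on the work surface. World frame = base frame: x ahead of the robot, y to its left, z up, the work surface at z = 0. Lengths are in mm, angles in degrees, forces in N, time in s.
With the tool pointing down it reaches from about 300 to 850 mm from the base axis. Payload 4.2 kg.
Tool frame: the origin (TCP) lies midway between the tips of the shut fingers; the grasp point (between the pads) lies pinch_z behind it (pinch_z is the distance from the TCP to the grasp point, in mm); z points along the fingers, y is the line along which they close (so a half turn about z gives the same grasp; the last joint's range is limited). The gripper opens to 91 mm and grips with 3 to 60 N. Pads are 32 mm wide; open, the fingers measure 118 mm over their backs; the gripper's body (76 mm by 178 mm) begins 60 mm behind the grasp point.
Start: joints at [-67.953, 18.312, 89.639, -0, 72.044, -1.146], TCP at [226.46, -528.544, 213.976] pointing down, gripper open.
Joint ranges: [-177.97, 177.97], [-48.28, 115.42], [12.27, 149.76], [-77.06, 257.06], [2.81, 150.46], [-146.56, 146.56]. Speed limits (degrees/s): [147.25, 147.25, 180, 180, 180, 180].

INTERFACE

Orientations are given as [roll, pitch, yaw] about the fixed x, y, z axes, in that order (R = Rz(yaw) Ry(pitch) Rx(roll)).
In Python, from workcell import state, grab_frame, job_done, masks_of, landmark_of, pinch_z gives the robot as it stands. The module is installed in compiled form; this text tells all that it offers.
- The arm moves only by the tool move_arm, never from a script. Its argument "plan" is a list of rows, each an object of numbers: "x", "y", "z": the shift along the tool's x, y, z in mm; "rx", "ry", "rz": the turn, a rotation vector about the tool's x, y, z in rad. A call has 1 to 10 rows; each row shifts and turns the commanded pose from where the row before left it, along the tool's axes as they then stand; what a row does not reach is not made up. A row lasts 1/10 s, in which the tool goes at most 50 mm and 8.59 degrees, less where a joint would pass 70% of its speed; a pose out of reach is approached as far as the arm can. A call is refused whole if a number of a shift passes 50 or a number of a turn 0.15, either way. A call with a gripper value outside its range is refused whole. "grip" is the opening, from 0 (shut) to 1 (fully open), set as the call begins (left out, the last holds). The fingers move at their own pace and stop on an object; "squeeze" is the grip in N (left out, the last holds). Time passes only in rows, so rows that do not move let the fingers close. It gives the time, the measured TCP pose, the force, the opening and the grip force at its end, in the units of the state.
- state(): the state, without advancing time (a new reading comes with each control period).
- grab_frame(name): name is "side" or "top"; returns a dict with "img" (400x640x3 uint8, red, green, blue), "z_map" (400x640 float32, mm along the optical axis (not along the pixel's ray), 0 where there is no reading), "fx", "fy", "cx", "cy" (pixels), "rvec" (rotation vector, rad) and "tvec" (3), from world to camera coordinates, as OpenCV has them. Camera axes: x right, y down, z forward; pixel columns grow to the right and rows downward; lengths in mm; the calibration is good to about 2 mm. A picture is of the moment at which its call begins.
- job_done(): hands the job in; it is judged then, once.
Trained networks look in the newest picture that a camera, given by its name, has taken for a name from the list of things; names that differ only in an ending like _2 or _b are one class to them, and where a whole thing is asked for, a point or a joint stands for the part that bears it (a point fixed in the world has none). Each returns a list of dicts, best first, with "p" (0 to 1); they miss things now and then, are a little off and sometimes report something else, mostly with a low value. They report only what shows in the picture. A call takes as long as a camera call. They do not tell look-alikes from the thing itself.
- masks_of(camera, label): "pixels" (400x640 bool, what is visible of it) and "box" ([centre column, centre row, width, height] in pixels, round what is visible of it).
- landmark_of(camera, label): "point" ([column, row] in pixels: a listed point, or the origin of a listed thing).
The state is a dict: "time_s": time; "qpos": joint angles; "qvel": joint speeds; "effort": joint torques, N m; "ee_pos": TCP position; "ee_rot": TCP orientation; "force": force on the tool from outside, world axes, zero at the start; "torque": the same for the moment, N m; "gripper_width": finger opening in mm; "gripper_force": force on a finger pad.
Only numpy, scipy, OpenCV 4.12 (cv2) and the standard library are available. Lean on these libraries where they do the work, as an engineer would, in place of code of your own. Each camera call takes 0.05 s, during which the arm holds its last target. There are 200 camera calls.

## Working session

There is one attempt and no reset: what is moved stays moved. The work goes in short steps, Python scripts to look and compute and a tool call to move; the robot and the scene stay as the last step left them, time stands still between calls to the robot, and variables do not carry over. Pictures are saved under pics/ and viewed, at most 10 in all, crops included, and the job is handed in when it is done.

Besides the shell and the picture viewer there is one more tool, called by a JSON object that holds its "name" and its "arguments", one argument or row to a line. move_arm: Moves the arm, as the interface text tells. Its arguments: {"type":"object","properties":{"plan":{"type":"array","items":{"type":"object","properties":{"x":{"type":"number"},"y":{"type":"number"},"z":{"type":"number"},"rx":{"type":"number"},"ry":{"type":"number"},"rz":{"type":"number"}}}},"grip":{"type":"number"},"squeeze":{"type":"number"}},"required":["plan"]}

```bash
mkdir -p pics; cat > h.py <<'E'
import numpy as np, cv2
from workcell import *
def P(f):
    R=cv2.Rodrigues(np.array(f["rvec"],float))[0]; t=np.array(f["tvec"],float).ravel(); return R,t
def ray(f,uv):
    R,t=P(f); d=R.T@np.array([(uv[0]-f["cx"])/f["fx"],(uv[1]-f["cy"])/f["fy"],1.]); return -R.T@t,d
def atz(f,uv,z):
    c,d=ray(f,uv); return c+d*(z-c[2])/d[2]
def bydepth(f,uv):
    c,d=ray(f,uv); u,v=int(round(uv[0])),int(round(uv[1])); return c+d*f["z_map"][v,u]
def tri(f,a,g,b):
    c1,d1=ray(f,a); c2,d2=ray(g,b)
    s=np.linalg.lstsq(np.c_[d1,-d2],c2-c1,rcond=None)[0]; p,q=c1+s[0]*d1,c2+s[1]*d2
    return (p+q)/2,np.linalg.norm(p-q)
def cloud(f):
    R,t=P(f); v,u=np.mgrid[0:400,0:640]; z=f["z_map"]
    X=np.stack([(u-f["cx"])/f["fx"]*z,(v-f["cy"])/f["fy"]*z,z],-1); return (X-t)@R
def proj(f,p): 
    return cv2.projectPoints(np.array(p,float).reshape(-1,3),np.array(f["rvec"],float),np.array(f["tvec"],float),np.array([[f["fx"],0,f["cx"]],[0,f["fy"],f["cy"]],[0,0,1.]]),None)[0].reshape(-1,2)
E
python3 - <<'E'
from h import *
np.set_printoptions(precision=1,suppress=True)
print(state(), pinch_z if not callable(pinch_z) else pinch_z())
F={}
for c in("top","side"):
    f=F[c]=grab_frame(c); cv2.imwrite(f"pics/{c}0.png",f["img"][...,::-1])
    print(c,f["fx"],"cam at",ray(f,(0,0))[0])
    for l in ["clip","clip_tip","clip_eye","clip_seat","pin_bare","pin_hole","pin_done","axle","spray_a","tub_a","tub_b","oiler","socket","screwdriver","wrench"]:
        for r in landmark_of(c,l):
            if r["p"]>.2: print(l,round(r["p"],2),np.array(r["point"]),bydepth(f,r["point"]))
E
```

```text
{'time_s': 0.0, 'qpos': array([-68. ,  18.4,  89.7,  -0. ,  72. ,  -1.1]), 'qvel': array([ 0.1,  0.1,  0.1, -0. , -0.1, -0. ]), 'effort': array([ -0. , -41.2, -23.2,   0.1,   0. ,  -0. ]), 'ee_pos': array([ 226.3, -528.1,  213.1]), 'ee_rot': array([-179.9,   -0. ,   23.2]), 'force': array([-0.3,  0.5, -0.7]), 'torque': array([-0., -0.,  0.]), 'gripper_force': 0.0, 'gripper_width': 91.00727655156449} 18.8
top 464.03677194494026 cam at [ 317.1   18.3 1218.9]
clip 0.63 [323.4 232.8] [416.3 -29.4  12.6]
clip 0.6 [419.2 302.9] [ 236.2 -273.1   11.9]
clip 0.57 [254.2 230. ] [425.3 151.7   0. ]
clip 0.47 [361.  199.1] [ 506.5 -130.6    2.8]
clip 0.46 [343.3 278.8] [298.  -79.8   9.6]
clip_tip 0.78 [432.3 337.7] [ 148.6 -305.4    2.8]
clip_tip 0.67 [351.2 229.8] [ 425.  -103.3    0.4]
clip_tip 0.59 [296.5 209.5] [479.6  40.9  -2.3]
clip_tip 0.58 [226.4 255.5] [359.  222.    4.6]
clip_tip 0.47 [356.5 248.9] [ 374.6 -115.9    4.6]
clip_tip 0.4 [405.5 150.9] [ 604.2 -225.2  132. ]
clip_eye 0.8 [423.4 301.2] [ 239.8 -286.1    4.1]
clip_eye 0.75 [338.6 280.9] [292.6 -68.1   4.1]
clip_eye 0.68 [31
[... 2411 characters left out ...]
done 0.61 [256.5 258.9] [593.4 221.1 119.4]
axle 0.64 [273.6 210.9] [590.2  59.   91.1]
axle 0.32 [316.7 233.9] [485.   44.3  -0.3]
spray_a 0.88 [208.1 309.8] [678.9 322.9  62.5]
spray_a 0.71 [331.2 342.9] [415.6 336.    9. ]
spray_a 0.58 [252.2 174.8] [ 690.2 -115.    30.9]
tub_a 0.88 [232.8 247.7] [677.1 142.6  36.8]
tub_a 0.74 [267.1 137.5] [ 683.9 -286.8   26.2]
tub_b 0.88 [232.8 247.7] [677.1 142.6  36.8]
tub_b 0.74 [267.1 137.5] [ 683.9 -286.8   26.2]
oiler 0.72 [308.1 219.7] [513.    6.7   7.7]
oiler 0.25 [351.6 145.7] [ 421.9 -313.9    2.3]
socket 0.41 [256.2 257.8] [594.5 218.8 119.9]
screwdriver 0.89 [350.4 142.4] [ 426.9 -330.2    1.4]
wrench 0.55 [331.8 340.2] [415.1 328.6   6.3]
```

```bash
python3 - <<'E'
import cv2
t=cv2.imread("pics/top0.png");s=cv2.imread("pics/side0.png")
cv2.imwrite("pics/t1.png",cv2.resize(t[110:350,160:470],(775,600),interpolation=cv2.INTER_CUBIC))
cv2.imwrite("pics/s1.png",cv2.resize(s[100:370,190:460],(600,600),interpolation=cv2.INTER_CUBIC))
E
```

```text
(no output)
```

View pics/t1.png

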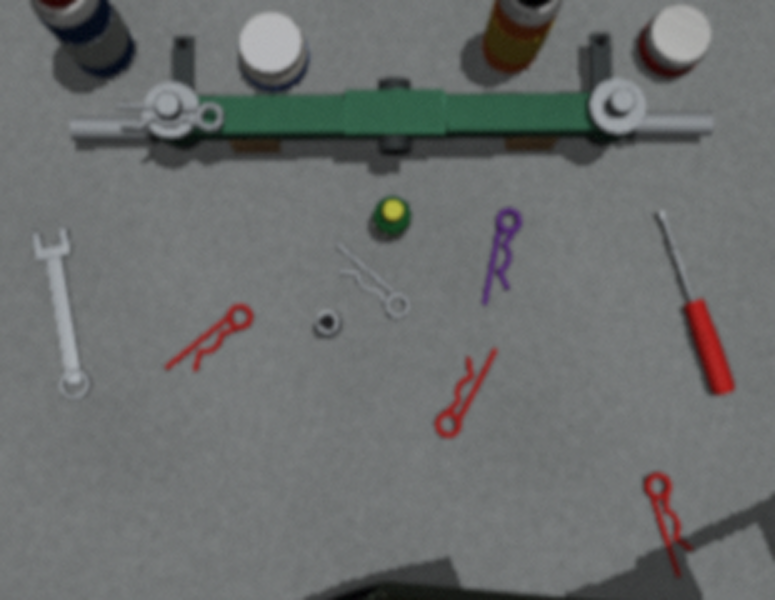

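View pics/s1.png

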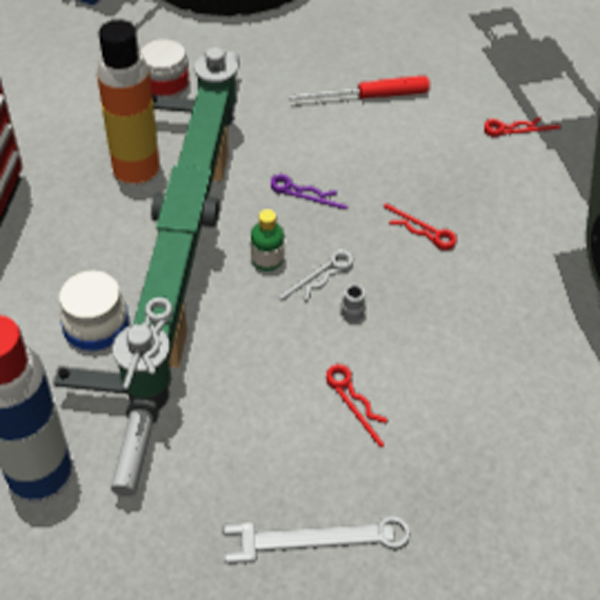

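The grey clip (eye at about top pixel (319,232), tip at (295,208)) fits the description. The purple one (eye 363,198) and the red ones (eyes 256,237; 339,281; 423,304) are look-alikes. The oiler is at (317,195), beside the leg, and the socket at (291,239), on the bow side, both as described. I'll confirm this and look at the bare pin in an enlarged crop.

```bash
python3 - <<'E'
from h import *
np.set_printoptions(precision=1,suppress=True)
t=[grab_frame("top") for _ in range(4)];s=[grab_frame("side") for _ in range(4)]
ti=np.mean([f["img"] for f in t],0).astype(np.uint8);si=np.mean([f["img"] for f in s],0).astype(np.uint8)
np.savez("im.npz",ti=ti,si=si)
c=lambda im,u,v,n:cv2.resize(im[v-n:v+n,u-n:u+n],(295,295),interpolation=cv2.INTER_CUBIC)[...,::-1]
m=np.vstack([np.hstack([c(ti,407,153,18),c(ti,308,221,20)]),np.hstack([c(si,290,128,18),c(si,333,222,25)])])
cv2.imwrite("pics/m1.png",cv2.convertScaleAbs(m,alpha=1.3))
f,g=t[0],s[0]
for nm,f in(("top",f),("side",g)):
    X=cloud(f)
    for l in("clip","pin_bare"):
        for r in masks_of(nm,l):
            m=r["pixels"]; print(nm,l,round(r["p"],2),np.array(r["box"]),m.sum(),np.median(X[m],0))
            if l=="clip" and abs(r["box"][0]-(308 if nm=="top" else 333))<12: np.save(f"m_{nm}.npy",m)
# pin top / washer cloud
for nm,f in(("top",t[0]),("side",g)):
    X=cloud(f); 
    for lo,hi in((106,117),(122,140)):
        for yc in(-229,215):
            k=(abs(X[...,0]-598)<45)&(abs(X[...,1]-yc)<45)&(X[...,2]>lo)&(X[...,2]<hi)&(f["z_map"]>0); p=X[k]
            print(nm,lo,yc,len(p),p.mean(0),np.median(p[:,2]),(p.min(0)+p.max(0))/2)
E
```

```text
top clip 0.77 [242.1 244.9  32.1  28.2] 73 [396.1 159.4   9.3]
top clip 0.7 [347.  268.4  22.3  42.2] 44 [300.  -70.8  13.3]
top clip 0.58 [425.5 319.5  19.   41. ] 257 [ 203.1 -289.6    7.4]
top clip 0.57 [360.1 213.4  13.7  30.8] 58 [ 495.3 -127.6    7.8]
top clip 0.56 [310.3 226.3  25.8  19.2] 167 [432.5  -5.    8.7]
top pin_bare 0.64 [407.  153.4  23.3  23. ] 411 [ 605.  -230.3  112.3]
side clip 0.76 [350.2 283.1  29.9  36.3] 161 [403.7 157.1   6.5]
side clip 0.67 [317.1 182.8  10.3   7. ] 42 [ 509.3 -137.5    9. ]
side clip 0.66 [343.4 217.   10.8   6.2] 67 [423.4 -12.6   7.6]
side clip 0.52 [425.7 157.3  34.2  12.7] 146 [ 210.4 -291.     6.4]
side clip 0.21 [266.9 130.6  24.4  20.6] 401 [ 691.9 -295.4   50.8]
side pin_bare 0.54 [288.9 127.2  19.4  18.7] 227 [ 607.  -225.7  111.5]
top 106 -229 292 [ 606.8 -231.3  111.6] 111.71045297780518 [ 608.1 -232.3  111.5]
top 106 215 238 [603.5 207.7 111.7] 111.488274565852 [603.9 215.4 111.8]
top 122 -229 91 [ 607.1 -231.7  132. ] 132.10389513966695 [ 607.7 -231.8  130.9]
top 122 215 116 [601.  199.9 129.8] 130.53939080001476 [600.  196.9 129.9]
side 106 -229 158 [ 607.4 -226.5  110.6] 110.47206770539499 [ 608.7 -232.7  111.8]
side 106 215 294 [602.9 212.3 111.2] 110.42689866637372 [604.5 215.4 111.5]
side 122 -229 55 [ 608.3 -229.8  130.1] 131.02022676152527 [ 608.4 -231.7  128.7]
side 122 215 130 [602.8 203.8 129. ] 129.84568895161084 [600.2 194.6 128.7]
```

View pics/m1.png

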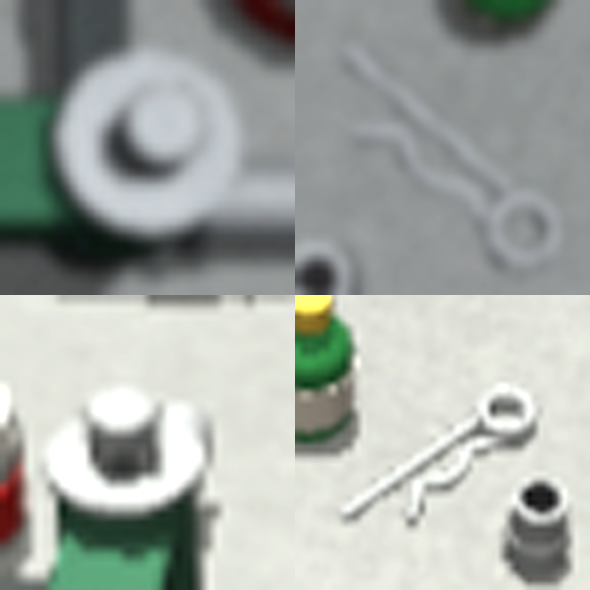

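The crop confirms it: a grey wire clip with its leg tip up and to the left, its bow on the socket side, and the oiler beside the leg. The bare pin is at top (407,153) and side (290,127). I'll make the first approach now and refine the numbers afterwards.

{"name": "move_arm", "arguments": {
  "plan": [
    {"x": 25, "y": -25},
    {"x": 25, "y": -25},
    {"x": 25, "y": -25},
    {"x": 25, "y": -25},
    {"x": 25, "y": -25},
    {"x": 25, "y": -25},
    {"x": 25, "y": -25},
    {"x": 25, "y": -25}
  ],
  "grip": 0.65,
  "squeeze": 50
}}

```text
schema error: expected keys x, y, z, rx, ry, rz
```

```bash
python3 - <<'E'
from h import *
np.set_printoptions(precision=2,suppress=True,linewidth=200)
d=np.load("im.npz"); t=grab_frame("top");s=grab_frame("side")
from scipy.ndimage import map_coordinates as mc
L={}
for nm,f,im in(("top",t,d["ti"]),("side",s,d["si"])):
    g=im.astype(float).mean(2)
    L[nm]=(f,g)
# clip fit: template of points in clip frame; score = brightness along wire minus bg; search over x,y,yaw with z
def clipmodel():
    leg=np.c_[np.linspace(14,90,60),np.zeros(60),np.full(60,0.)]
    a=np.linspace(0,2*np.pi,60); eye=np.c_[11*np.cos(a),8+11*np.sin(a),np.full(60,6.)]
    th=np.linspace(np.radians(147),np.radians(33),30); bow=np.c_[40+16*np.cos(th),16*np.sin(th),np.zeros(30)]
    fl=np.c_[np.linspace(54,69,12),np.linspace(9,20,12),np.zeros(12)]
    return np.vstack([leg,eye,bow,fl])
M=clipmodel()
hole=np.c_[np.zeros(1),np.full(1,8),np.full(1,3)]
from scipy.optimize import minimize
def score(p,views):
    c,sn=np.cos(p[2]),np.sin(p[2]); X=np.c_[p[0]+c*M[:,0]-sn*M[:,1],p[1]+sn*M[:,0]+c*M[:,1],3+M[:,2]]
    v=0
    for nm in views:
        f,g=L[nm]; uv=proj(f,X); b=cv2.GaussianBlur(g,(0,0),.7)-cv2.GaussianBlur(g,(0,0),5)
        v-=mc(b,[uv[:,1],uv[:,0]],order=1).mean()/b.std()
    return v
for views in(["top"],["side"],["top","side"]):
    best=min((minimize(score,[x,y,np.radians(a)],args=(views,),method="Nelder-Mead",options=dict(initial_simplex=[[x,y,np.radians(a)],[x+4,y,np.radians(a)],[x,y+4,np.radians(a)],[x,y,np.radians(a+4)]])) for x in(412,420) for y in(-28,-20) for a in(36,42,48)),key=lambda r:r.fun)
    p=best.x; c,sn=np.cos(p[2]),np.sin(p[2]); print(views,p[:2],np.degrees(p[2]),best.fun,"eye",p[0]-8*sn,p[1]+8*c)
big=lambda im,u,v,nx,ny:cv2.resize(im[v-ny:v+ny,u-nx:u+nx],(390,290),interpolation=cv2.INTER_CUBIC)[...,::-1]
gm=lambda im:(255*(im/255.)**1.0).astype(np.uint8)
cv2.imwrite("pics/pins.png",np.vstack([np.hstack([big(d["ti"],407,153,15,11),big(d["si"],289,127,15,11)]),np.hstack([big(d["ti"],228,152,23,17),big(d["si"],257,250,25,19)])]))
print(state())
E
```

```text
['top'] [427.09 -23.3 ] 49.59190781202449 -0.4545414677922733 eye 421.0010426123947 -18.11051296950858
['side'] [428.55 -26.02] 49.43308840565277 -0.7326717190333648 eye 422.4706731718503 -20.817343208685546
['top', 'side'] [427.9  -25.12] 49.16635690564623 -0.9981705320109615 eye 421.84974597843524 -19.891827047343934
{'time_s': 2.3, 'qpos': array([-67.95,  18.31,  89.64,   0.  ,  72.04,  -1.15]), 'qvel': array([-0.03, -0.  ,  0.07,  0.06,  0.05,  0.06]), 'effort': array([  0.  , -41.23, -23.22,   0.07,   0.04,   0.  ]), 'ee_pos': array([ 226.46, -528.55,  213.99]), 'ee_rot': array([179.99,  -0.  ,  23.19]), 'force': array([0.26, 1.07, 0.66]), 'torque': array([-0.  ,  0.  ,  0.02]), 'gripper_force': 0.0, 'gripper_width': 91.00838922749114}
```

View pics/pins.png

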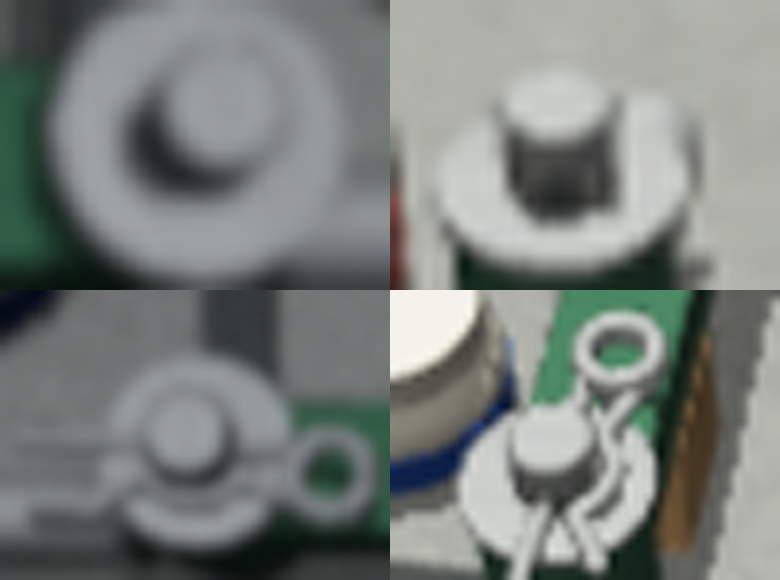

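Fits from both views agree: eye at (422,-20), yaw about 49°. The bare pin's hole shows as a dark spot in the side view, at about (288.5,130.5), so the hole runs roughly along the beam. The done pin's clip has its eye inboard. I'll resend the move with full rows.

{"name": "move_arm", "arguments": {
  "plan": [
    {"x": 25, "y": -25, "z": 0, "rx": 0, "ry": 0, "rz": 0},
    {"x": 25, "y": -25, "z": 0, "rx": 0, "ry": 0, "rz": 0},
    {"x": 25, "y": -25, "z": 0, "rx": 0, "ry": 0, "rz": 0},
    {"x": 25, "y": -25, "z": 0, "rx": 0, "ry": 0, "rz": 0},
    {"x": 25, "y": -25, "z": 0, "rx": 0, "ry": 0, "rz": 0},
    {"x": 25, "y": -25, "z": 0, "rx": 0, "ry": 0, "rz": 0},
    {"x": 25, "y": -25, "z": 0, "rx": 0, "ry": 0, "rz": 0},
    {"x": 25, "y": -25, "z": 0, "rx": 0, "ry": 0, "rz": 0}
  ],
  "grip": 0.65,
  "squeeze": 50
}}

```text
time_s: 3.1
ee_pos: [331.9, -264.7, 214.1]
ee_rot: [180.0, -0.0, 23.2]
force: [0.9, -0.2, -0.4]
gripper_width: 59.4
gripper_force: 0.0
```

```bash
cat >> h.py <<'E'
def to_tool(target,yaw,s=None):
    "shift in tool axes and remaining yaw turn (tool rz, rad) to world target with tool down"
    s=s or state(); from scipy.spatial.transform import Rotation as Ro
    R=Ro.from_euler("xyz",s["ee_rot"],degrees=True).as_matrix(); d=R.T@(np.array(target)-s["ee_pos"])
    return d,-np.radians((yaw-s["ee_rot"][2]+180)%360-180)
E
python3 - <<'E'
from h import *
np.set_printoptions(precision=2,suppress=True,linewidth=200)
from scipy.ndimage import map_coordinates as mc
from scipy.optimize import minimize
d=np.load("im.npz"); t=grab_frame("top");s=grab_frame("side")
# washer centre from colour edges: circle r=28 at z ~109.8 in each view, maximise outward gradient
a=np.linspace(0,2*np.pi,120)
for nm,f,im in(("top",t,d["ti"]),("side",s,d["si"])):
    g=cv2.GaussianBlur(im.astype(float).mean(2),(0,0),.6); 
    def sc(p,z,r,sg=1):
        def m(rr): 
            uv=proj(f,np.c_[p[0]+rr*np.cos(a),p[1]+rr*np.sin(a),np.full(120,z)]); return mc(g,[uv[:,1],uv[:,0]],order=1)
        return -np.clip(m(r-1.5)-m(r+1.5),-10,40).mean()
    for z,r,n in((109.8,28,"washer"),(131,12.5,"top")):
        b=min((minimize(sc,[x,y],args=(z,r),method="Nelder-Mead",options=dict(initial_simplex=[[x,y],[x+3,y],[x,y+3]])) for x in(604,607,610) for y in(-234,-231,-228)),key=lambda q:q.fun); print(nm,n,b.x,b.fun)
    if nm=="side":
        for cx,cy in((607.5,-231.5),):
            az=np.radians(np.arange(40,165,8))
            print("az",np.degrees(az).astype(int))
            for z in range(109,131,2):
                uv=proj(f,np.c_[cx+12.5*np.cos(az),cy+12.5*np.sin(az),np.full(len(az),z)]); print(z,mc(im.astype(float).mean(2),[uv[:,1],uv[:,0]],order=1).astype(int))
# beam direction from cloud at z 85-100
X=cloud(t); k=(X[...,2]>84)&(X[...,2]<100)&(abs(X[...,1])<180)&(abs(X[...,0]-605)<40); p=X[k][:,:2]
c=p-p.mean(0); v=np.linalg.svd(c,full_matrices=False)[2][0]; print("beam az",np.degrees(np.arctan2(*v[::-1])),p.mean(0))
st=state(); print(st["ee_pos"],st["ee_rot"],to_tool([421.8,-19.9,120],49.3))
E
```

```text
top washer [ 607.62 -232.54] -28.524959186052076
top top [ 615.74 -218.36] -13.25482652742679
side washer [ 609.48 -233.95] -19.25522898567481
side top [ 610.2  -234.54] -15.248172177223323
az [ 40  48  56  64  72  80  88  96 104 112 119 128 136 144 152 160]
109 [142 140 138 126 124 135 143 146 152 159 174 177 170 160 150 147]
111 [118 106 102  96  85  89  96 100 110 122 146 146 130 120 119 132]
113 [ 98  90  72  69  65  65  67  69  77  87 101  98  84  93 110 126]
115 [ 82  78  68  62  54  46  42  45  49  54  68  75  74  82 102 122]
117 [ 70  72  67  60  54  48  43  43  48  54  66  72  67  77 100 119]
119 [ 66  67  68  65  59  51  46  45  49  55  67  72  67  74 100 125]
121 [ 66  68  69  69  67  59  53  52  54  59  70  74  68  77 106 131]
123 [ 68  69  70  71  72  65  60  58  60  63  70  72  70  81 110 135]
125 [ 73  72  73  74  75  71  67  65  65  66  69  70  71  83 113 137]
127 [ 84  81  76  76  78  77  74  72  70  69  68  67  72  85 113 136]
129 [101  96  96  94  90  82  81  79  76  71  70  71  78  86 113 137]
beam az -89.53496980524909 [605.01  -5.68]
[ 332.17 -262.89  214.14] [-179.95   -0.05   23.44] (array([ 178.79, -187.21,   94.47]), np.float64(-0.4514071557344714))
```

{"name": "move_arm", "arguments": {
  "plan": [
    {"x": 29.8, "y": -31.2, "z": 12, "rx": 0, "ry": 0, "rz": 0},
    {"x": 29.8, "y": -31.2, "z": 12, "rx": 0, "ry": 0, "rz": 0},
    {"x": 29.8, "y": -31.2, "z": 12, "rx": 0, "ry": 0, "rz": 0},
    {"x": 29.8, "y": -31.2, "z": 12, "rx": 0, "ry": 0, "rz": 0},
    {"x": 29.8, "y": -31.2, "z": 12, "rx": 0, "ry": 0, "rz": 0},
    {"x": 29.8, "y": -31.2, "z": 12, "rx": 0, "ry": 0, "rz": 0},
    {"x": 0, "y": 0, "z": 20, "rx": 0, "ry": 0, "rz": -0.113},
    {"x": 0, "y": 0, "z": 20, "rx": 0, "ry": 0, "rz": -0.113},
    {"x": 0, "y": 0, "z": 20, "rx": 0, "ry": 0, "rz": -0.113},
    {"x": 0, "y": 0, "z": 20, "rx": 0, "ry": 0, "rz": -0.113}
  ]
}}

```text
time_s: 4.2
ee_pos: [422.8, -24.0, 61.3]
ee_rot: [179.9, -0.0, 49.4]
force: [0.4, 0.6, -0.3]
gripper_width: 59.6
gripper_force: 0.0
```

```bash
python3 - <<'E'
from h import *
np.set_printoptions(precision=2,suppress=True,linewidth=200)
from scipy.ndimage import map_coordinates as mc
grab_frame("top"); s=grab_frame("side"); st=state(); print(st["ee_pos"],st["ee_rot"],to_tool([421.8,-19.9,3],49.3,st))
im=np.load("im.npz")["si"].astype(float).mean(2)
# lateral profiles in the side image relative to projected axis of pin
n=np.array([.979,.205,0])
l=np.arange(-18,18.1,1.5); print("lat",l)
for z in(113,115,117,119,121,123,126):
    base=np.array([609.5,-234.2,z])+12.5*np.array([-.205,.979,0])
    uv=proj(s,base+l[:,None]*n); print(z,mc(im,[uv[:,1],uv[:,0]],order=1).astype(int))
E
```

```text
[420.58 -23.91  60.08] [-179.78    0.19   49.07] (array([ 4.02, -1.48, 57.07]), np.float64(-0.004036769987534306))
lat [-18.  -16.5 -15.  -13.5 -12.  -10.5  -9.   -7.5  -6.   -4.5  -3.   -1.5   0.    1.5   3.    4.5   6.    7.5   9.   10.5  12.   13.5  15.   16.5  18. ]
113 [200 200 200 170 134 106  80  78  73  61  51  46  43  42  45  52  62  75 110 154 177 194 198 200 200]
115 [200 200 200 166 127  97  70  72  71  60  51  46  44  43  47  53  60  69  95 127 159 190 196 201 201]
117 [201 201 201 164 122  91  65  70  71  61  53  49  47  46  49  55  60  66  81  98 142 186 194 201 201]
119 [201 201 201 161 119  89  64  71  74  65  58  55  53  53  57  62  65  68  73  79 134 184 194 201 201]
121 [200 200 200 163 124  92  67  71  72  66  62  60  60  60  64  69  70  69  67  67 128 182 193 201 201]
123 [200 200 199 165 131  97  71  70  70  67  66  66  67  67  70  73  72  70  67  70 128 176 189 198 199]
126 [198 198 196 167 137 101  75  69  67  69  72  75  77  78  78  79  76  73  70  76 125 164 183 194 197]
```

{"name": "move_arm", "arguments": {
  "plan": [
    {"x": 2.5, "y": -2.6, "z": 15, "rx": 0, "ry": 0, "rz": -0.004},
    {"x": 0, "y": 0, "z": 18, "rx": 0, "ry": 0, "rz": 0},
    {"x": 0, "y": 0, "z": 15, "rx": 0, "ry": 0, "rz": 0},
    {"x": 0, "y": 0, "z": 7, "rx": 0, "ry": 0, "rz": 0},
    {"x": 0, "y": 0, "z": 3.5, "rx": 0, "ry": 0, "rz": 0},
    {"x": 0, "y": 0, "z": 0, "rx": 0, "ry": 0, "rz": 0}
  ]
}}

```text
time_s: 4.9
ee_pos: [422.3, -20.1, 3.8]
ee_rot: [180.0, -0.0, 49.3]
force: [-0.2, 0.1, -0.5]
gripper_width: 58.9
gripper_force: 0.0
```

{"name": "move_arm", "arguments": {
  "plan": [
    {"x": 0, "y": 0, "z": 0, "rx": 0, "ry": 0, "rz": 0},
    {"x": 0, "y": 0, "z": 0, "rx": 0, "ry": 0, "rz": 0},
    {"x": 0, "y": 0, "z": 0, "rx": 0, "ry": 0, "rz": 0},
    {"x": 0, "y": 0, "z": 0, "rx": 0, "ry": 0, "rz": 0},
    {"x": 0, "y": 0, "z": 0, "rx": 0, "ry": 0, "rz": 0},
    {"x": 0, "y": 0, "z": 0, "rx": 0, "ry": 0, "rz": 0}
  ],
  "grip": 0,
  "squeeze": 50
}}

```text
time_s: 5.5
ee_pos: [421.9, -19.9, 3.6]
ee_rot: [180.0, -0.0, 49.3]
force: [-0.5, 0.2, 2.9]
gripper_width: 25.3
gripper_force: 49.9
```

{"name": "move_arm", "arguments": {
  "plan": [
    {"x": 0, "y": 0, "z": -8, "rx": 0, "ry": 0, "rz": 0},
    {"x": 0, "y": 0, "z": -22, "rx": 0, "ry": 0, "rz": 0},
    {"x": 0, "y": 0, "z": -40, "rx": 0, "ry": 0, "rz": 0},
    {"x": 0, "y": 0, "z": -40, "rx": 0, "ry": 0, "rz": 0},
    {"x": 0, "y": 0, "z": -30, "rx": 0, "ry": 0, "rz": 0},
    {"x": 0, "y": 0, "z": -20, "rx": 0, "ry": 0, "rz": 0}
  ]
}}

```text
time_s: 6.1
ee_pos: [422.6, -19.9, 166.3]
ee_rot: [179.8, -0.1, 49.3]
force: [0.2, -0.1, -1.2]
gripper_width: 25.3
gripper_force: 49.7
```

{"name": "move_arm", "arguments": {
  "plan": [
    {"x": -6.5, "y": 18, "z": 0, "rx": 0, "ry": 0, "rz": 0},
    {"x": -13, "y": 36, "z": 0, "rx": 0, "ry": 0, "rz": 0},
    {"x": -15, "y": 42, "z": 0, "rx": 0, "ry": 0, "rz": 0},
    {"x": -15, "y": 42, "z": 0, "rx": 0, "ry": 0, "rz": 0},
    {"x": -15, "y": 42, "z": 0, "rx": 0, "ry": 0, "rz": 0},
    {"x": -15, "y": 42, "z": 0, "rx": 0, "ry": 0, "rz": 0},
    {"x": -15, "y": 42, "z": 0, "rx": 0, "ry": 0, "rz": 0},
    {"x": -15, "y": 42, "z": 0, "rx": 0, "ry": 0, "rz": 0},
    {"x": -13, "y": 36, "z": 0, "rx": 0, "ry": 0, "rz": 0},
    {"x": -8.8, "y": 23.1, "z": 0, "rx": 0, "ry": 0, "rz": 0}
  ]
}}

```text
time_s: 7.1
ee_pos: [613.8, -359.9, 163.1]
ee_rot: [180.0, 0.0, 49.2]
force: [-0.1, 1.0, -1.6]
gripper_width: 25.3
gripper_force: 49.7
```

{"name": "move_arm", "arguments": {
  "plan": [
    {"x": 0, "y": 0, "z": 0, "rx": 0, "ry": 0, "rz": -0.1},
    {"x": 0, "y": 0, "z": 0, "rx": 0, "ry": 0, "rz": -0.14},
    {"x": 0, "y": 0, "z": 0, "rx": 0, "ry": 0, "rz": -0.14},
    {"x": 0, "y": 0, "z": 0, "rx": 0, "ry": 0, "rz": -0.14},
    {"x": 0, "y": 0, "z": 0, "rx": 0, "ry": 0, "rz": -0.14},
    {"x": 0, "y": 0, "z": 0, "rx": 0, "ry": 0, "rz": -0.1},
    {"x": 0, "y": 0, "z": 0, "rx": 0, "ry": 0, "rz": -0.055},
    {"x": 0, "y": 0, "z": 0, "rx": 0, "ry": 0, "rz": 0}
  ]
}}

```text
time_s: 7.9
ee_pos: [612.9, -357.3, 163.5]
ee_rot: [-180.0, -0.0, 96.0]
force: [-0.2, -0.5, -1.2]
gripper_width: 25.4
gripper_force: 49.7
```

```bash
python3 - <<'E'
from h import *
np.set_printoptions(precision=2,suppress=True,linewidth=200)
t=grab_frame("top");s=grab_frame("side"); print(state()["ee_pos"],state()["ee_rot"])
cv2.imwrite("pics/g.png",np.hstack([cv2.resize(t["img"][90:200,360:490],(400,338),interpolation=3),cv2.resize(s["img"][60:160,230:350],(400,338),interpolation=3)])[...,::-1])
for l in("clip_tip","clip_eye"):
    for nm,f in(("top",t),("side",s)):
        for r in landmark_of(nm,l)[:6]:
            p=np.array(r["point"]); print(l,nm,round(r["p"],2),p,atz(f,p,170))
E
```

```text
[ 613.01 -357.33  163.55] [-179.99   -0.     95.95]
clip_tip top 0.63 [353.1 234. ] [400.41 -90.51 170.  ]
clip_tip top 0.55 [425.4 148.1] [ 600.97 -263.71  170.  ]
clip_tip top 0.33 [463.2 145.8] [ 606.6  -353.19  170.  ]
clip_tip side 0.74 [358.6 300.2] [371.53 319.31 170.  ]
clip_tip side 0.71 [365.1 193.2] [374.86  43.01 170.  ]
clip_tip side 0.7 [344.1 195.1] [422.18  55.73 170.  ]
clip_tip side 0.51 [442.9 157.8] [ 189.02 -105.4   170.  ]
clip_tip side 0.44 [288.8 108.4] [ 604.3  -251.14  170.  ]
clip_tip side 0.2 [249.1 177.4] [649.93  30.51 170.  ]
clip_eye top 0.76 [462.8 145.5] [ 607.32 -352.28  170.  ]
clip_eye top 0.57 [361.6 200.2] [ 477.85 -111.42  170.  ]
clip_eye top 0.51 [254.4 238.7] [390.61 132.37 170.  ]
clip_eye top 0.47 [426.3 125.4] [ 656.13 -268.17  170.  ]
clip_eye side 0.75 [390.  208.6] [317.16  82.2  170.  ]
clip_eye side 0.55 [316.9 182.2] [489.14  23.58 170.  ]
clip_eye side 0.53 [290.4  85.7] [ 619.04 -362.27  170.  ]
clip_eye side 0.48 [339.5 266.1] [414.23 248.82 170.  ]
clip_eye side 0.47 [411.1 156.2] [267.85 -99.97 170.  ]
```

View pics/g.png

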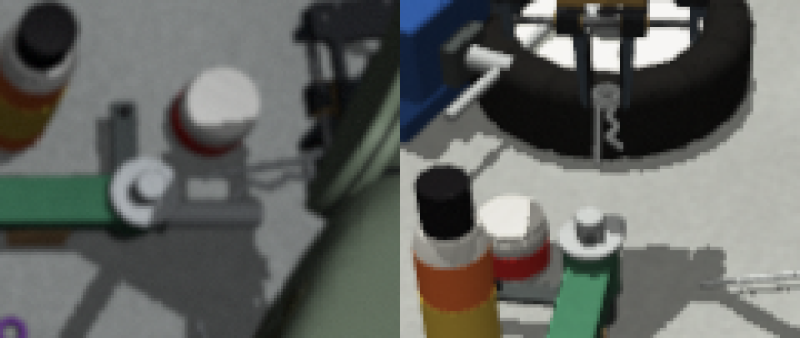

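The clip is held by its eye, with the leg pointing toward the pin. The tip shows at about top (441,144) and side (289,108). I'll fit its pose in the hand from both views.

```bash
cat > fit.py <<'E'
from h import *
from scipy.ndimage import map_coordinates as mc
from scipy.optimize import minimize
from scipy.spatial.transform import Rotation as Ro
leg=np.c_[np.linspace(30,90,60),np.zeros(60),np.zeros(60)]
th=np.radians(np.linspace(147,33,30)); bow=np.c_[40+16*np.cos(th),16*np.sin(th),np.zeros(30)]
fl=np.c_[np.linspace(54,69,12),np.linspace(9,20,12),np.zeros(12)]
M=np.vstack([leg,bow,fl]); M[:,1]-=8; M[:,2]-=3   # about eye centre
side_off=np.vstack([leg+[0,6,0]])
def model(p,eye,yaw):
    R=Ro.from_euler("ZY",[yaw+p[0],p[1]],degrees=True).as_matrix()
    return R,eye+R[:,0]*p[2]+np.array([0,0,p[3]])
def run(eye,yaw,n=3):
    F={c:[grab_frame(c) for _ in range(n)] for c in("top","side")}
    L={}
    for c in F:
        g=np.mean([f["img"] for f in F[c]],0).mean(2); L[c]=(F[c][0],cv2.GaussianBlur(g,(0,0),.6)-cv2.GaussianBlur(g,(0,0),2.5))
    def sc(p,views):
        R,o=model(p,eye,yaw); X=M@R.T+o; v=0
        for c in views:
            f,b=L[c]; uv=proj(f,X+[0,0,0])+np.array([p[4],p[5]])*(c=="top")+np.array([p[6],p[7]])*(c=="side"); w=mc(b,[uv[:,1],uv[:,0]],order=1); v-=np.clip(w,-15,15).mean()
        return v+.02*(p[0]/5)**2+.02*(p[1]/5)**2+.05*(p[2]/3)**2+.05*(p[3]/1)**2+.3*(p[4:]**2).sum()
    for views in(["top"],["side"],["top","side"]):
        best=min((minimize(sc,[a,b,0,0,0,0,0,0],args=(views,),method="Powell",options=dict(xtol=1e-3)) for a in(-3,0,3) for b in(-4,0,4)),key=lambda r:r.fun)
        p=best.x; R,o=model(p,eye,yaw); tip=o+R@np.array([90,-8,-3]); print(views,"dyaw,pitch,dx,dz,uv",p,round(best.fun,2),"tip",tip)
    return F
E
python3 - <<'E'
from fit import *
np.set_printoptions(precision=2,suppress=True,linewidth=200)
F=run(np.array([613,-357.4,163.5-3.5+6]),96.)
E
```

```text
['top'] dyaw,pitch,dx,dz,uv [ 9.22  7.93 -0.18 -0.33  0.28  0.9  -0.   -0.  ] -5.8 tip [ 597.47 -269.86  150.31]
['side'] dyaw,pitch,dx,dz,uv [ 2.43 -1.13 -0.    0.    0.   -0.   -0.   -0.  ] -14.99 tip [ 607.72 -267.16  164.78]
['top', 'side'] dyaw,pitch,dx,dz,uv [ 0.17 -6.28  3.37 -0.13 -0.14 -1.26  0.65  0.45] -19.04 tip [ 610.95 -263.95  173.1 ]
```

{"name": "move_arm", "arguments": {
  "plan": [
    {"x": 1, "y": 0, "z": 6, "rx": 0, "ry": 0, "rz": 0},
    {"x": 1, "y": 0, "z": 15, "rx": 0, "ry": 0, "rz": 0},
    {"x": 2, "y": 0, "z": 15, "rx": 0, "ry": 0, "rz": 0},
    {"x": 1, "y": 0, "z": 7, "rx": 0, "ry": 0, "rz": 0},
    {"x": 1, "y": 0, "z": 3, "rx": 0, "ry": 0, "rz": 0},
    {"x": 0, "y": 0, "z": 0, "rx": 0, "ry": 0, "rz": 0}
  ]
}}

```text
time_s: 9.1
ee_pos: [612.5, -351.3, 117.2]
ee_rot: [-180.0, -0.0, 96.0]
force: [-0.6, -0.5, -0.7]
gripper_width: 25.2
gripper_force: 49.7
```

```bash
python3 - <<'E'
from fit import *
np.set_printoptions(precision=2,suppress=True,linewidth=200)
st=state();print(st["ee_pos"],st["ee_rot"],st["force"])
F=run(st["ee_pos"]+[0,0,2.5],96.)
a=[np.mean([f["img"] for f in F[c]],0).astype(np.uint8) for c in("top","side")]
cv2.imwrite("pics/g2.png",np.hstack([cv2.resize(a[0][128:172,396:450],(490,400),interpolation=3),cv2.resize(a[1][104:140,275:303],(310,400),interpolation=3)])[...,::-1])
E
```

```text
[ 612.47 -351.3   117.22] [-179.98   -0.01   96.02] [-0.63 -0.55 -0.73]
['top'] dyaw,pitch,dx,dz,uv [  2.92 -15.64   4.63   0.22  -0.34  -0.89  -0.    -0.  ] -4.01 tip [ 606.12 -259.24  142.57]
['side'] dyaw,pitch,dx,dz,uv [-1.52 -4.08  5.84 -0.58 -0.   -0.   -1.19  0.56] -8.72 tip [ 612.96 -255.16  122.96]
['top', 'side'] dyaw,pitch,dx,dz,uv [-1.21 -4.69  5.25 -0.66  0.18 -0.26 -1.31  0.72] -12.45 tip [ 612.49 -255.79  123.85]
```

View pics/g2.png

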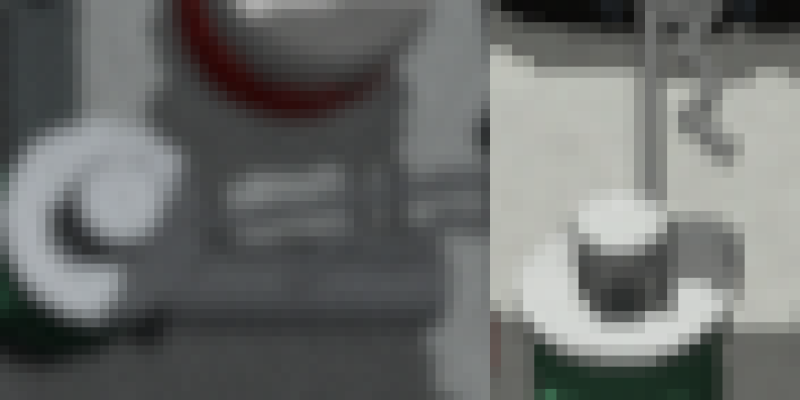

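```bash
python3 - <<'E'
from fit import *
np.set_printoptions(precision=1,suppress=True,linewidth=220)
F={c:[grab_frame(c) for _ in range(3)] for c in("top","side")}
g={c:np.mean([f["img"] for f in F[c]],0).mean(2) for c in F}
s=F["side"][0];t=F["top"][0]
pts=[]
for r in range(110,122):
    row=g["side"][r]; b=np.median(np.r_[row[280:286],row[298:303]]) if r>116 else np.median(row[281:286])
    w=np.clip(b-row[286:293],0,None); w[w<.15*w.max()]=0; c=(w*np.arange(286,293)).sum()/w.sum(); p=atz(s,(c,r),116.7); pts.append(p); print(r,row[284:295].astype(int),round(c,2),p[:2])
pts=np.array(pts); k=np.polyfit(pts[2:,1],pts[2:,0],1); print("side leg: az",90-np.degrees(np.arctan(k[0])),"x at y=-234.2:",np.polyval(k,-234.2),"at -262",np.polyval(k,-262))
print(g["top"][140:160,425:452].astype(int))
for uv in((441,146),(441,148),(441,150),(430,148)): print(uv,atz(t,uv,116.7))
print(proj(t,[[608,-232.5,116.7],[609,-262,116.7],[611,-280,116.7]]))
E
```

```text
110 [157 157 156 154 140 116 108  99  91  90 109] 290.51 [ 612.4 -315.8]
111 [186 185 185 180 152 115 123 158 156 143 117] 289.77 [ 613.7 -310.6]
112 [186 185 185 177 138 116 135 188 182 156 118] 289.02 [ 615.1 -305.5]
113 [184 183 184 176 132 116 135 182 160 124 106] 289.36 [ 613.3 -300.8]
114 [185 184 184 175 131 116 135 174 123 112 113] 289.83 [ 611.1 -296.2]
115 [186 185 184 175 132 117 137 174 123 103 120] 289.72 [ 610.6 -291.4]
116 [185 184 184 175 136 117 137 180 158 118 112] 289.4 [ 610.7 -286.5]
117 [185 186 185 177 140 117 136 181 178 162 143] 289.03 [ 610.9 -281.7]
118 [183 186 187 179 141 117 136 182 183 180 172] 289.03 [ 610.1 -277. ]
119 [183 185 187 180 143 117 136 183 182 179 179] 289.05 [ 609.2 -272.3]
120 [182 183 186 179 142 117 136 182 181 180 180] 289.04 [ 608.4 -267.7]
121 [192 194 202 198 176 136 136 181 180 181 181] 289.5 [ 606.3 -263.3]
side leg: az 99.00624367918499 x at y=-234.2: 602.6295380531363 at -262 607.0357309859581
[[ 39  37  34  33  34  36  43  50  57  63  67  67  66  67  75  93 114 124 126 126 125 127 126 115  86  51  27]
 [ 56  54  51  51  52  54
[... 1566 characters left out ...]
  65  67  72  73  71  70  69  71  71  72  85 110 123 126 125 120 102  67]
 [ 72  73  71  70  69  72  72  71  69  70  69  71  71  68  68  69  71  72  74  84 104 122 127 127 121  97  60]
 [ 79  77  76  73  73  74  74  75  75  75  77  76  74  73  73  72  76  77  77  84 102 120 128 126 119  96  58]
 [ 81  80  76  74  72  74  76  78  80  80  81  81  79  79  79  79  80  80  81  86 101 118 127 128 120  98  61]
 [ 80  80  77  72  71  74  78  80  82  80  82  81  82  81  81  81  81  80  81  87 102 119 126 127 121  98  59]]
(441, 146) [ 620.8 -316.9  116.7]
(441, 148) [ 615.7 -316.7  116.7]
(441, 150) [ 610.6 -316.4  116.7]
(430, 148) [ 615.7 -289.4  116.7]
[[407.1 151. ]
 [419.  150.6]
 [426.3 149.8]]
```

{"name": "move_arm", "arguments": {
  "plan": [
    {"x": 0, "y": -0.6, "z": 1, "rx": 0, "ry": 0, "rz": 0.035},
    {"x": 0, "y": -0.6, "z": 1, "rx": 0, "ry": 0, "rz": 0.035},
    {"x": 0, "y": 0, "z": 0, "rx": 0, "ry": 0, "rz": 0},
    {"x": 0, "y": 0, "z": 0, "rx": 0, "ry": 0, "rz": 0}
  ]
}}

```text
time_s: 10.1
ee_pos: [611.3, -351.6, 115.5]
ee_rot: [180.0, 0.0, 92.0]
force: [-1.2, -0.4, -0.4]
gripper_width: 25.3
gripper_force: 49.7
```

```bash
python3 - <<'E'
from fit import *
np.set_printoptions(precision=2,suppress=True,linewidth=220)
F={c:[grab_frame(c) for _ in range(3)] for c in("side",)}
g=np.mean([f["img"] for f in F["side"]],0).mean(2); s=F["side"][0]
st=state(); print(st["ee_pos"],st["ee_rot"],st["force"])
pts=[]
for r in range(111,122):
    row=g[r]; b=row[283:285].mean()
    w=np.clip(b-row[286:292],0,None); w[w<.12*w.max()]=0; k=w.argmax(); w[k+2:]=0;w[:max(k-1,0)]=0; c=(w*np.arange(286,292)).sum()/w.sum(); p=atz(s,(c,r),114.7); pts.append(p); print(r,row[284:301].astype(int),round(c,2),p[:2])
pts=np.array(pts); k=np.polyfit(pts[2:-1,1],pts[2:-1,0],1); print("az",90-np.degrees(np.arctan(k[0])),"x at y=-234.2:",np.polyval(k,-234.2))
az=np.radians(96); u=np.array([np.cos(az),np.sin(az),0]);v=np.array([-u[1],u[0],0]); o=np.append(st["ee_pos"][:2],114.6)+[2.3,-.8,0]-8*v
for z in(-4,0,4): print(z,"tip,flare end,neck",proj(s,[o+90*u+[0,0,z],o+69*u+20*v+[0,0,z*.77],o+54*u+9*v+[0,0,z*.6]]).ravel())
E
```

```text
[ 611.39 -351.56  115.58] [179.99   0.01  92.03] [-0.34  0.7  -0.23]
111 [186 185 185 174 125 119 135 157 145 111 118 126 153 155 160 181 181] 288.94 [ 616.72 -312.94]
112 [186 185 185 174 121 125 161 188 175 118 118 133 182 183 182 183 182] 288.36 [ 617.59 -307.83]
113 [184 183 184 175 128 120 155 182 157 116 111 142 183 183 183 184 185] 288.82 [ 615.39 -303.21]
114 [185 184 185 174 123 126 166 153 123  94 122 172 184 183 181 182 184] 288.36 [ 615.89 -298.22]
115 [186 185 180 153 115 131 175 129 112 114 149 183 185 184 183 183 183] 288.14 [ 615.68 -293.35]
116 [185 184 177 142 116 132 179 152 109 123 143 171 186 186 186 185 184] 288.06 [ 615.07 -288.57]
117 [185 186 180 149 116 129 182 176 144 106 120 151 183 184 185 185 185] 288.13 [ 614.04 -283.88]
118 [183 186 180 142 118 135 182 182 177 146 116 123 166 182 184 184 183] 288.04 [ 613.46 -279.14]
119 [183 185 177 126 122 147 182 183 182 175 156 148 171 182 183 182 181] 287.87 [ 613.13 -274.39]
120 [182 183 174 122 122 154 181 182 181 180 180 178 182 183 183 182 181] 287.4 [ 613.66 -269.54]
121 [192 194 198 180 159 156 182 181 181 181 181 182 181 181 183 183 182] 288.67 [ 609.2  -265.45]
az 94.76344938332231 x at y=-234.2: 610.1992019589086
-4 tip,flare end,neck [287.48 122.76 294.78 118.24 291.37 114.84]
0 tip,flare end,neck [287.43 121.66 294.76 117.39 291.34 114.18]
4 tip,flare end,neck [287.38 120.55 294.73 116.54 291.32 113.52]
```

{"name": "move_arm", "arguments": {
  "plan": [
    {"x": 4, "y": -0.28, "z": 0, "rx": 0, "ry": 0, "rz": 0},
    {"x": 4, "y": -0.28, "z": 0, "rx": 0, "ry": 0, "rz": 0},
    {"x": 4, "y": -0.28, "z": 0, "rx": 0, "ry": 0, "rz": 0},
    {"x": 1.5, "y": -0.1, "z": 0, "rx": 0, "ry": 0, "rz": 0},
    {"x": 1.5, "y": -0.1, "z": 0, "rx": 0, "ry": 0, "rz": 0}
  ]
}}

```text
time_s: 10.75
ee_pos: [609.8, -336.3, 115.6]
ee_rot: [180.0, 0.0, 92.0]
force: [-0.3, 0.5, 0.4]
gripper_width: 25.5
gripper_force: 49.7
```

{"name": "move_arm", "arguments": {
  "plan": [
    {"x": 1.2, "y": -0.1, "z": 0, "rx": 0, "ry": 0, "rz": 0},
    {"x": 1.2, "y": -0.1, "z": 0, "rx": 0, "ry": 0, "rz": 0},
    {"x": 1.2, "y": -0.1, "z": 0, "rx": 0, "ry": 0, "rz": 0}
  ]
}}

```text
time_s: 11.05
ee_pos: [609.3, -333.0, 115.5]
ee_rot: [180.0, 0.0, 92.0]
force: [-0.2, -0.1, -0.4]
gripper_width: 25.1
gripper_force: 49.7
```

{"name": "move_arm", "arguments": {
  "plan": [
    {"x": 1.2, "y": -0.1, "z": 0, "rx": 0, "ry": 0, "rz": 0},
    {"x": 1.2, "y": -0.1, "z": 0, "rx": 0, "ry": 0, "rz": 0},
    {"x": 1.2, "y": -0.1, "z": 0, "rx": 0, "ry": 0, "rz": 0}
  ]
}}

```text
time_s: 11.35
ee_pos: [609.0, -329.4, 115.5]
ee_rot: [180.0, 0.0, 92.0]
force: [0.3, -0.5, -1.3]
gripper_width: 25.2
gripper_force: 49.7
```

{"name": "move_arm", "arguments": {
  "plan": [
    {"x": 1, "y": -0.07, "z": 0, "rx": 0, "ry": 0, "rz": 0},
    {"x": 1, "y": -0.07, "z": 0, "rx": 0, "ry": 0, "rz": 0}
  ]
}}

```text
time_s: 11.55
ee_pos: [608.8, -327.4, 115.5]
ee_rot: [180.0, 0.0, 92.0]
force: [0.4, -0.1, -0.8]
gripper_width: 25.5
gripper_force: 49.7
```

{"name": "move_arm", "arguments": {
  "plan": [
    {"x": 1.5, "y": -0.1, "z": 0, "rx": 0, "ry": 0, "rz": 0},
    {"x": 1.5, "y": -0.1, "z": 0, "rx": 0, "ry": 0, "rz": 0},
    {"x": 1.5, "y": -0.1, "z": 0, "rx": 0, "ry": 0, "rz": 0}
  ]
}}

```text
time_s: 11.85
ee_pos: [608.3, -322.9, 115.5]
ee_rot: [180.0, 0.0, 92.0]
force: [0.1, 0.7, -0.6]
gripper_width: 25.5
gripper_force: 49.7
```

{"name": "move_arm", "arguments": {
  "plan": [
    {"x": 1.5, "y": -0.1, "z": 0, "rx": 0, "ry": 0, "rz": 0},
    {"x": 1.5, "y": -0.1, "z": 0, "rx": 0, "ry": 0, "rz": 0},
    {"x": 1.5, "y": -0.1, "z": 0, "rx": 0, "ry": 0, "rz": 0}
  ]
}}

```text
time_s: 12.15
ee_pos: [607.8, -318.4, 115.5]
ee_rot: [180.0, 0.0, 92.0]
force: [2.2, -0.8, -1.6]
gripper_width: 25.3
gripper_force: 49.7
```

```bash
python3 - <<'E'
from h import *
F={c:[grab_frame(c) for _ in range(3)] for c in("top","side")}
a=[np.mean([f["img"] for f in F[c]],0).astype(np.uint8) for c in("top","side")]
cv2.imwrite("pics/g3.png",np.hstack([cv2.resize(a[0][134:170,394:434],(440,400),interpolation=3),cv2.resize(a[1][104:140,275:303],(310,400),interpolation=3)])[...,::-1]); print(state()["force"],state()["torque"])
E
```

```text
[ 1.54120033  0.54231791 -0.04483955] [ 0.05085964 -0.23930175 -0.05061267]
```

View pics/g3.png

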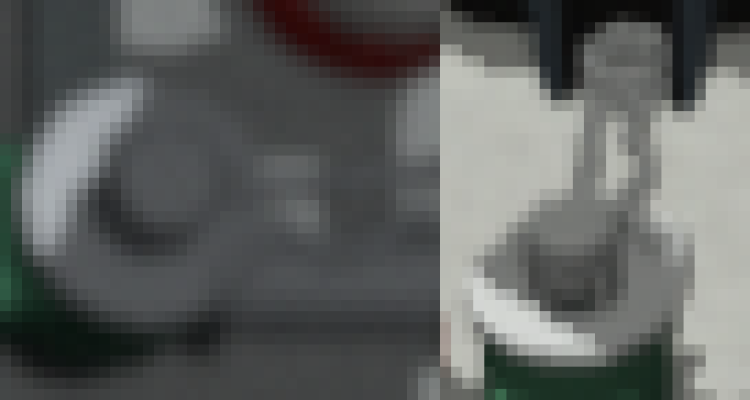

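The leg is in the hole, with only about 2 N of side force. I'll keep going toward the flare, easing sideways as I go.

{"name": "move_arm", "arguments": {
  "plan": [
    {"x": 1.5, "y": 0.1, "z": 0, "rx": 0, "ry": 0, "rz": 0},
    {"x": 1.5, "y": 0.1, "z": 0, "rx": 0, "ry": 0, "rz": 0},
    {"x": 1.5, "y": 0, "z": 0, "rx": 0, "ry": 0, "rz": 0}
  ]
}}

```text
time_s: 12.75
ee_pos: [607.5, -313.9, 115.4]
ee_rot: [-180.0, -0.0, 92.0]
force: [-0.5, -0.6, -1.0]
gripper_width: 25.4
gripper_force: 49.7
```

{"name": "move_arm", "arguments": {
  "plan": [
    {"x": 1.5, "y": -0.1, "z": 0, "rx": 0, "ry": 0, "rz": 0},
    {"x": 1.5, "y": -0.1, "z": 0, "rx": 0, "ry": 0, "rz": 0},
    {"x": 1.5, "y": -0.1, "z": 0, "rx": 0, "ry": 0, "rz": 0}
  ]
}}

```text
time_s: 13.05
ee_pos: [607.2, -309.3, 115.5]
ee_rot: [-180.0, 0.0, 92.0]
force: [0.1, 0.9, -1.4]
gripper_width: 25.1
gripper_force: 49.7
```

{"name": "move_arm", "arguments": {
  "plan": [
    {"x": 2, "y": -0.14, "z": 0, "rx": 0, "ry": 0, "rz": 0},
    {"x": 2, "y": -0.14, "z": 0, "rx": 0, "ry": 0, "rz": 0},
    {"x": 2, "y": -0.14, "z": 0, "rx": 0, "ry": 0, "rz": 0},
    {"x": 2, "y": -0.14, "z": 0, "rx": 0, "ry": 0, "rz": 0}
  ]
}}

```text
time_s: 13.45
ee_pos: [606.4, -302.0, 115.5]
ee_rot: [-180.0, 0.1, 92.0]
force: [-1.1, -3.2, -0.4]
gripper_width: 25.1
gripper_force: 49.7
```

{"name": "move_arm", "arguments": {
  "plan": [
    {"x": 1.5, "y": -0.1, "z": 0, "rx": 0, "ry": 0, "rz": 0},
    {"x": 1.5, "y": -0.1, "z": 0, "rx": 0, "ry": 0, "rz": 0}
  ]
}}

```text
time_s: 13.65
ee_pos: [606.3, -300.7, 115.9]
ee_rot: [180.0, 0.3, 92.0]
force: [-1.3, -7.1, -1.2]
gripper_width: 25.5
gripper_force: 49.7
```

{"name": "move_arm", "arguments": {
  "plan": [
    {"x": 1.5, "y": -0.1, "z": 0, "rx": 0, "ry": 0, "rz": 0},
    {"x": 1.5, "y": -0.1, "z": 0, "rx": 0, "ry": 0, "rz": 0}
  ]
}}

```text
time_s: 13.85
ee_pos: [606.1, -298.7, 116.2]
ee_rot: [179.9, 0.4, 92.0]
force: [-0.6, -8.6, -0.2]
gripper_width: 24.9
gripper_force: 49.8
```

The flare met the pin where expected. Now I'll push it on.

{"name": "move_arm", "arguments": {
  "plan": [
    {"x": 1.5, "y": -0.1, "z": 0, "rx": 0, "ry": 0, "rz": 0},
    {"x": 1.5, "y": -0.1, "z": 0, "rx": 0, "ry": 0, "rz": 0},
    {"x": 1.5, "y": -0.1, "z": 0, "rx": 0, "ry": 0, "rz": 0}
  ]
}}

```text
time_s: 14.15
ee_pos: [605.4, -293.6, 116.1]
ee_rot: [180.0, 0.3, 92.0]
force: [-1.2, -6.4, 0.0]
gripper_width: 25.3
gripper_force: 49.8
```

{"name": "move_arm", "arguments": {
  "plan": [
    {"x": 1.5, "y": -0.1, "z": 0, "rx": 0, "ry": 0, "rz": 0},
    {"x": 1.5, "y": -0.1, "z": 0, "rx": 0, "ry": 0, "rz": 0},
    {"x": 1.5, "y": -0.1, "z": 0, "rx": 0, "ry": 0, "rz": 0}
  ]
}}

```text
time_s: 14.45
ee_pos: [604.8, -288.2, 115.8]
ee_rot: [180.0, 0.2, 92.0]
force: [-0.1, -4.9, 0.0]
gripper_width: 25.5
gripper_force: 49.7
```

{"name": "move_arm", "arguments": {
  "plan": [
    {"x": 1.5, "y": -0.1, "z": 0, "rx": 0, "ry": 0, "rz": 0},
    {"x": 1.5, "y": -0.1, "z": 0, "rx": 0, "ry": 0, "rz": 0},
    {"x": 1.5, "y": -0.1, "z": 0, "rx": 0, "ry": 0, "rz": 0}
  ]
}}

```text
time_s: 14.75
ee_pos: [604.2, -281.1, 115.2]
ee_rot: [-180.0, -0.1, 92.0]
force: [-1.6, -1.5, -0.0]
gripper_width: 25.4
gripper_force: 49.7
```

{"name": "move_arm", "arguments": {
  "plan": [
    {"x": 1.5, "y": -0.1, "z": 0, "rx": 0, "ry": 0, "rz": 0},
    {"x": 1.5, "y": -0.1, "z": 0, "rx": 0, "ry": 0, "rz": 0},
    {"x": 1.5, "y": -0.1, "z": 0, "rx": 0, "ry": 0, "rz": 0}
  ]
}}

```text
time_s: 15.05
ee_pos: [604.0, -276.8, 115.3]
ee_rot: [-180.0, -0.1, 92.0]
force: [-0.1, 0.0, -1.8]
gripper_width: 25.5
gripper_force: 49.7
```

{"name": "move_arm", "arguments": {
  "plan": [
    {"x": 1, "y": -0.07, "z": 0, "rx": 0, "ry": 0, "rz": 0},
    {"x": 1, "y": -0.07, "z": 0, "rx": 0, "ry": 0, "rz": 0},
    {"x": 0.8, "y": -0.05, "z": 0, "rx": 0, "ry": 0, "rz": 0},
    {"x": 0, "y": 0, "z": 0, "rx": 0, "ry": 0, "rz": 0}
  ]
}}

```text
time_s: 15.45
ee_pos: [604.0, -274.7, 115.5]
ee_rot: [180.0, 0.0, 92.0]
force: [0.7, -0.1, -0.9]
gripper_width: 25.3
gripper_force: 49.7
```

```bash
python3 - <<'E'
from h import *
F={c:[grab_frame(c) for _ in range(3)] for c in("top","side")}
a=[np.mean([f["img"] for f in F[c]],0).astype(np.uint8) for c in("top","side")]
cv2.imwrite("pics/g4.png",cv2.convertScaleAbs(np.hstack([cv2.resize(a[0][134:170,384:424],(440,400),interpolation=3),cv2.resize(a[1][104:140,275:303],(310,400),interpolation=3)])[...,::-1],alpha=1.2)); print(state()["force"],state()["ee_pos"])
E
```

```text
[ 0.31906358 -0.04293706 -0.99654541] [ 603.90477115 -274.82564414  115.49999166]
```

View pics/g4.png

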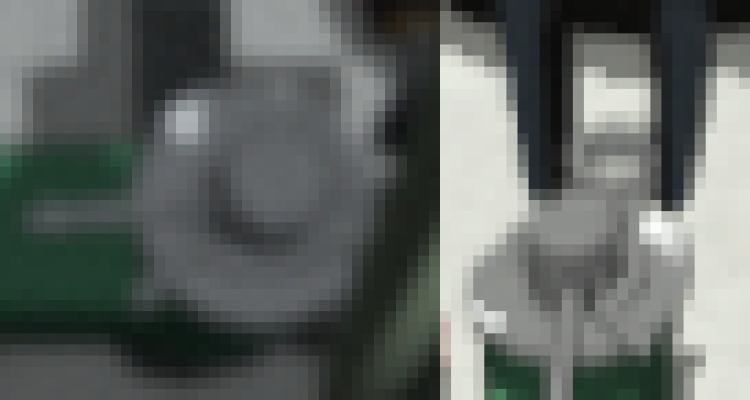

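The leg now sticks out past the pin, in the side view at about (285.5,132–140), and the bow has sprung over. I'll nudge forward to find the end stop.

{"name": "move_arm", "arguments": {
  "plan": [
    {"x": 0.7, "y": -0.05, "z": 0, "rx": 0, "ry": 0, "rz": 0},
    {"x": 0, "y": 0, "z": 0, "rx": 0, "ry": 0, "rz": 0}
  ]
}}

```text
time_s: 15.95
ee_pos: [603.7, -274.2, 115.5]
ee_rot: [180.0, 0.0, 92.0]
force: [0.6, 0.2, -1.1]
gripper_width: 24.7
gripper_force: 49.7
```

{"name": "move_arm", "arguments": {
  "plan": [
    {"x": 0.7, "y": -0.05, "z": 0, "rx": 0, "ry": 0, "rz": 0},
    {"x": 0, "y": 0, "z": 0, "rx": 0, "ry": 0, "rz": 0}
  ]
}}

```text
time_s: 16.15
ee_pos: [603.6, -273.8, 115.6]
ee_rot: [180.0, 0.1, 92.0]
force: [-0.1, -1.3, -0.2]
gripper_width: 25.3
gripper_force: 49.7
```

```bash
python3 - <<'E'
from h import *
np.set_printoptions(precision=2,suppress=True)
F={c:[grab_frame(c) for _ in range(3)] for c in("top","side")}
g={c:np.mean([f["img"] for f in F[c]],0) for c in F}
t=F["top"][0]
print(g["top"][148:158,384:400,0].astype(int)); print(g["side"][130:146,280:292,0].astype(int))
print(state()["force"],state()["ee_pos"])
u=np.array([-.1045,.9945,0]);
for d in(0,5,10):
    p=np.array([607.6,-232.5,114.6])+(50-d)*u; q=np.array([609.5,-234.2,114.6])+(50-d)*u; print(d,proj(t,p),proj(F["side"][0],q))
E
```

```text
[[44 36 30 28 28 27 27 27 28 31 35 38 52 70 81 82]
 [32 28 26 26 27 25 25 26 26 26 29 38 57 75 82 83]
 [29 26 25 26 26 27 27 27 26 27 30 42 63 77 82 81]
 [27 29 29 33 35 36 37 36 37 38 43 53 71 78 80 80]
 [25 30 41 49 54 57 58 57 57 58 61 66 74 77 78 78]
 [26 36 52 63 67 68 67 64 62 62 64 66 71 73 75 74]
 [26 35 50 58 59 57 55 52 50 50 49 51 60 72 75 77]
 [26 31 38 41 39 38 36 34 33 31 32 36 50 67 77 80]
 [25 27 28 29 28 27 27 26 27 26 26 27 38 60 74 79]
 [26 26 27 26 28 26 26 27 27 26 26 26 33 52 70 75]]
[[118 118 111  81  72  72 103  91  53  84  95 110]
 [117 116 115 103  81  72 114  98  53  93 111  94]
 [168 118 118 115 103  93 115 101  92  98 112 100]
 [184 117 117 118 115 109 114 102 115 107 104 114]
 [131 110 117 117 116 108 113  97 118 116 107 105]
 [ 59  86 101 103 103 105 111  93 111 109  98  82]
 [ 31  48  60  68  81 102 107  74  80  73  61  46]
 [ 27  27  28  34  57  96 103  43  41  36  31  25]
 [ 31  28  26  27  53 105  98  26  27  27  26  25]
 [ 57  35  33  27  58 119  95  26  27  27  27  31]
 [ 55  41  39  35  56 102  76  33  33  35  36  38]
 [ 41  41  41  41  46  61  50  39  39  41  41  41]
 [ 41  41  40  40  40  40  41  41  41  41  41  39]
 [ 41  40  41  41  41  40  41  42  41  41  41  37]
 [ 40  41  41  41  41  41  41  42  42  42  41  36]
 [ 41  41  40  41  41  40  41  42  41  42  40  33]]
[-0.61 -2.62 -0.03] [ 603.6  -273.69  115.51]
0 [[386.83 153.45]] [[285.36 139.05]]
5 [[388.84 153.24]] [[285.49 137.89]]
10 [[390.85 153.03]] [[285.62 136.73]]
```

The tip is where a seated clip puts it, and the push force is rising again against the far side of the bow, so it is home. Releasing and retreating upward.

{"name": "move_arm", "arguments": {
  "plan": [
    {"x": 0, "y": 0, "z": 0, "rx": 0, "ry": 0, "rz": 0},
    {"x": 0, "y": 0, "z": 0, "rx": 0, "ry": 0, "rz": 0},
    {"x": 0, "y": 0, "z": 0, "rx": 0, "ry": 0, "rz": 0},
    {"x": 0, "y": 0, "z": 0, "rx": 0, "ry": 0, "rz": 0}
  ],
  "grip": 0.5
}}

```text
time_s: 16.85
ee_pos: [603.7, -273.1, 115.5]
ee_rot: [180.0, -0.0, 92.0]
force: [-0.6, 0.2, -1.2]
gripper_width: 45.9
gripper_force: 0.0
```

{"name": "move_arm", "arguments": {
  "plan": [
    {"x": 0, "y": 0, "z": -5, "rx": 0, "ry": 0, "rz": 0},
    {"x": 0, "y": 0, "z": -15, "rx": 0, "ry": 0, "rz": 0},
    {"x": 0, "y": 0, "z": -30, "rx": 0, "ry": 0, "rz": 0},
    {"x": 0, "y": 0, "z": -40, "rx": 0, "ry": 0, "rz": 0},
    {"x": -30, "y": 0, "z": -20, "rx": 0, "ry": 0, "rz": 0},
    {"x": -40, "y": 0, "z": 0, "rx": 0, "ry": 0, "rz": 0},
    {"x": -40, "y": -20, "z": 0, "rx": 0, "ry": 0, "rz": 0},
    {"x": -40, "y": -30, "z": 0, "rx": 0, "ry": 0, "rz": 0},
    {"x": -30, "y": -30, "z": 0, "rx": 0, "ry": 0, "rz": 0},
    {"x": 0, "y": 0, "z": 0, "rx": 0, "ry": 0, "rz": 0}
  ]
}}

```text
time_s: 17.85
ee_pos: [526.1, -460.4, 225.7]
ee_rot: [-179.9, 0.1, 91.7]
force: [0.1, 1.0, -0.0]
gripper_width: 45.8
gripper_force: 0.0
```

```bash
python3 - <<'E'
from h import *
F={c:[grab_frame(c) for _ in range(3)] for c in("top","side")}
a=[np.mean([f["img"] for f in F[c]],0).astype(np.uint8) for c in("top","side")]
cv2.imwrite("pics/g5.png",np.hstack([cv2.resize(a[0][130:174,380:430],(440,400),interpolation=3),cv2.resize(a[1][104:146,275:306],(310,400),interpolation=3)])[...,::-1]); print(state()["force"],state()["ee_pos"])
E
```

```text
[ 0.33927915 -1.20728699  0.43132487] [ 531.03172675 -454.82099308  225.64618338]
```

View pics/g5.png

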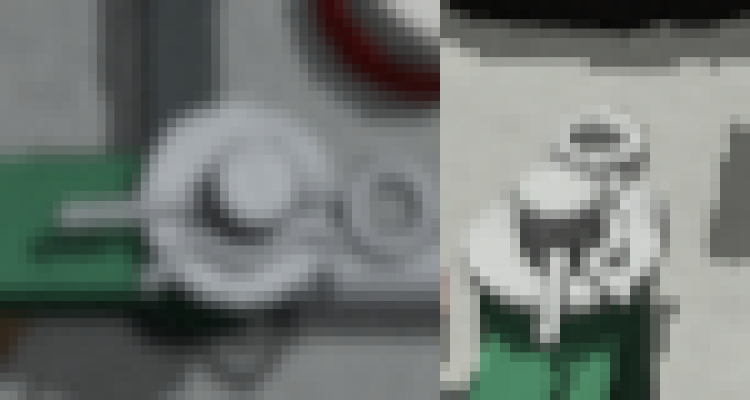

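The picture shows the clip fitted. The leg runs through the pin to its tip at top px (387,154), the eye sits at (425,153.5), about 41 mm from the pin axis (40 mm is nominal), and the bow is round the pin. The gripper is clear.

```bash
python3 -c "
from workcell import *
print(job_done())"
```

```text
the job is handed in; nothing more can be done
None
```

The R-clip is on the bare kingpin, put in from the outboard end of the hole, with the bow sprung over the pin and the clip lying flat. I let go with nothing else on the bench moved, and the job is handed in.

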